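Set up the indexed photo slab for a batch of returns

ROBOT

A 6-joint arm with a two-finger parallel gripper is mounted at the origin on the work surface. World frame = base frame: x ahead of the robot, y to its left, z up, the work surface at z = 0. Lengths are in mm, angles in rad, forces in N, time in s.
With the tool pointing down it reaches from about 300 to 775 mm from the base axis. Payload 14.6 kg.
Tool frame: the origin (TCP) lies on the mounting face of the last link; the fingertips stand 199 mm ahead of it and the grasp point (between the pads) lies 180 mm ahead of it; z points along the fingers, y is the line along which they close (so a half turn about z gives the same grasp; the last joint's range is limited). The gripper opens to 94 mm and grips with 3 to 60 N. Pads are 16 mm wide; open, the fingers measure 119 mm over their backs; the gripper's body (75 mm by 177 mm) begins 78 mm behind the grasp point.
Start: joints at [-0.067, 0.3, 1.521, -0, 1.321, -0.067], TCP at [549.992, -0.002, 404.646] pointing down, gripper open.
Joint ranges: [-3.03, 3.03], [-0.79, 2.21], [0.23, 2.52], [-1.04, 4.18], [0, 3.07], [-2.55, 2.55]. Speed limits (rad/s): [2.22, 2.22, 2.57, 3.14, 3.14, 3.14].

INTERFACE

Orientations are given as [roll, pitch, yaw] about the fixed x, y, z axes, in that order (R = Rz(yaw) Ry(pitch) Rx(roll)).
In Python, from station import r gives the robot as it stands. The module is installed in compiled form; this text tells all that it offers.
- The arm moves only by the tool carry_out, never from a script. Its argument "motion" is a list that holds one entry, the list of rows, each a list of 7 numbers: the gripper command: -1 is fully open, 1 is shut, values between are in proportion, then the shift along the tool's x, y, z in cm, then the turn, a rotation vector about the tool's x, y, z in degrees. In form: [[[hand, dx, dy, dz, wx, wy, wz], ...]]. A call has 1 to 8 rows; each row is the pose to reach, as a shift and turn from the pose commanded when the call began, along the tool's axes at that moment; what a row does not reach only later rows make up. A row lasts 1/12 s, in which the tool goes at most 41.7 mm and 7.16 degrees, less where a joint would pass 70% of its speed; a pose out of reach is approached as far as the arm can. A call with a gripper value outside its range is refused whole. The fingers move at their own pace and stop on an object; the grip force is fixed at half the most. Time passes only in rows, so rows that repeat a pose let the fingers close. It gives the time, the measured TCP pose, the force, the opening and the grip force at its end, in the units of the state.
- r.sense(): the state, without advancing time (a new reading comes with each control period).
- r.snapshot(name): name is "scene" or "side" or "wrist"; returns a dict with "frame" (420x560x3 uint8, blue, green, red), "range_z" (420x560 float32, mm along the optical axis (not along the pixel's ray), 0 where there is no reading), "intrinsics" (3x3 intrinsics, pixels), "k1" (the pictures are not rectified: a ray, as slopes to the right and down, at radius r is drawn at 1 + k1 r^2 times it, then the intrinsics apply), "eye" and "attitude" of the camera in the world. Camera axes: x right, y down, z forward; pixel columns grow to the right and rows downward; lengths in mm; the calibration is good to about 2 mm. A picture is of the moment at which its call begins.
- r.close_job(): hands the job in; it is judged then, once.
Trained networks look in a picture, given as the dict that the camera call returned (one of the last four; its "shot" number tells which), for a name from the list of things; names that differ only in an ending like _2 or _b are one class to them, and where a whole thing is asked for, a point or a joint stands for the part that bears it (a point fixed in the world has none). Each returns a list of dicts, best first, with "confidence" (0 to 1); they miss things now and then, are a little off and sometimes report something else, mostly with a low value. They report only what shows in the picture. A call takes as long as a camera call.
- r.cut_out(picture, label): "pixels" (420x560 bool, what is visible of it).
- r.mark_of(picture, label): "point" ([x, y, z] in mm, in the coordinates of the camera as it stood for that picture, good to about 4 mm: a listed point, or the origin of a listed thing).
The state is a dict: "clock": time; "joint_positions": joint angles; "joint_vel": joint speeds; "effort": joint torques, N m; "eef_pos": TCP position; "tool_rot": TCP orientation; "force": force on the tool from outside, world axes, zero at the start; "moment": the same for the moment, N m; "finger_gap": opening from 0.0 (shut) to 1.0 (fully open); "finger_force": force on a finger pad.
Only numpy, scipy, OpenCV 4.12 (cv2) and the standard library are available. Lean on these libraries where they do the work, as an engineer would, in place of code of your own. Each camera call takes 0.05 s, during which the arm holds its last target. There are 200 camera calls.

TASK

Get the photo stand ready for the next shot: pull the red spring plunger up, twist it into its rest notch and let go so that it stays retracted, then turn the slab by its crank until the white face with the orange stripe is level and facing up, and let the plunger spring back fully home to lock it. Only after it is locked, stand all the returned goods that are there (amber jar, brass tin, carton, green shaker) upright on the white face. Also have the light box switched on by its rocker when you finish, and leave the vase, the trivet and the bottle opener undisturbed.

Things in the scene. Friction and masses are not known exactly. Their poses are not given: they have to be found in the camera images.
- stand: Fixed photo stand, base 120 x 430 x 12 mm. Origin on the work surface under the middle of the slab; x square to the axle, y along the axle, z up; yaw within 0.1 rad. Axle 100 mm above the work surface. The post at y = +175 mm (168 mm high) carries the plunger bracket over the index disc; the other post, 118 mm high, is at y = -222 mm.
- arbor (a joint): Slab angle (rad) about the stand's +y: 0 = white face level, up; negative = white face turned to the stand's -x (robot) side. Starts at -1.75 to -1.2; friction 0.12 N m, stays put. The 8 mm round plunger nose starts in a wide slot of the index disc (play -1.9 to about -1.1); to turn on, retract it by 9 mm or more. At 0 a 12.4 mm notch takes it and locks the slab (0.05 rad play). Stop at 0.3.
- face (a point): Point on the white face over the axle at stand y = 0; axes as the stand's when the arbor is at 0 (z out of the white face). Slab 30 mm thick, 150 mm wide (x -75 to 75), 255 mm long (y -135 to 120 mm), white face 15 mm from the axle (115 mm above the work surface when up), back black. An orange stripe 10 mm wide runs along its -x edge.
- crank_ball (a point): Red ball, 18 mm diameter, on the slab's crank (rod 9 mm thick), 70 mm from the axle at stand y = -180 mm. At arbor angle q (rad) it is at x = 70 sin(q+0.7), z = 100 + 70 cos(q+0.7) mm in the stand's frame. Pinch it along the stand's y and lead it round its arc; it swivels between the pads. Room beside it along y: 36 mm to the slab's end, 23 mm to the post.
- plunger_grip (a point): Centre of the plunger's red grip bar, 42 mm long, 12 mm wide, 20 mm high; bar along the stand's x at twist 0. In the stand's frame at x = 0, y = 141 mm, z = 209 mm with the plunger home; it rises with the plunger. Below it is a steel collar 30 mm across with its top 182 mm above the work surface.
- plunger_pull (a joint): Height (m) of the plunger's pull: 0 = home, stop 0.018. Spring 5 N at home, 12 N at full pull. Twists only when pulled 0.014 or more. Twisted to about 1.05 rad and let go, it sinks into the rest notch and stays at about 0.011. To bring home: lift again to 0.014 or more, twist to 0, let down; below 0.003 only if the nose meets a slot of the disc, else it rides on the rim at about 0.008.
- plunger_twist (a joint): Twist (rad) of the plunger's grip bar, counter-clockwise seen from above; 0 = slot (start), rest notch at 1.05 (0.9 to 1.13), range 0 to 1.13.
- light_box: Fixed white light box 130 x 110 x 60 mm; origin at the centre of its underside, its x axis along the 130 mm side; turned up to 0.3 rad either way.
- rocker (a joint): Angle (rad) of the black rocker switch on the light box's top: 0 = off, 0.44 = on (pressed down fully on its far end, the +x end of the light box). Stays where it is left; takes about 2 N.
- rocker_far (a point): Point on the top of the rocker's far (+x) half, marked with a white bar, 12 mm from its pivot: press here straight down to switch on. About 77 mm above the work surface when off, 5 mm lower when on. Rocker 36 mm along the box's x, 22 mm wide.
- jar: Amber jar with white lid, 48 mm diameter, 40 mm tall, about 0.13 kg; origin at the centre of its underside, z up. May be absent.
- tin: Brass-coloured tin, 48 mm diameter, 36 mm tall, about 0.15 kg; origin at the centre of its underside, z up. May be absent.
- carton: Cardboard carton with a blue band, 46 x 46 mm, 38 mm tall, about 0.12 kg; origin at the centre of its underside, axes along its sides, z up. May be absent.
- shaker: Green shaker, 42 mm diameter up to 45 mm, 38 mm at 62 mm, dome to 68 mm; about 0.14 kg; origin at the centre of its underside, z up. May be absent.
- vase: Teal ceramic vase, 90 mm diameter, 135 mm tall, standing on a fixed white turntable (180 mm diameter, 25 mm high); bystander. Origin at the centre of its underside.
- trivet: Round red cast-iron trivet, 140 mm diameter, 16 mm high; bystander. Origin at the centre of its underside.
- opener: Chrome bottle opener, flat, 115 mm long, 6 mm thick; bystander. Origin on its underside near its middle.

How it is judged:
By the outcome, as a careful person would: the job done as asked, in the order asked, and still so for the second after the job is handed in, with the robot touching nothing.
Of jar, tin, carton, shaker only 2 to 4 are there at a start; the rules pass over those that are not, and their reading is None.
At some moment in a run one of jar, tin, carton may be knocked a few centimetres aside while the robot is not near it.
It also fails if it takes over 210 s, if anything falls off the work surface, if the arm or the gripper's body presses on something with over 40 N, if the wrist force passes 120 N, or if a joint passes its speed limit or range.

## Working session

There is one attempt and no reset: what is moved stays moved. The work goes in short steps, Python scripts to look and compute and a tool call to move; the robot and the scene stay as the last step left them, time stands still between calls to the robot, and variables do not carry over. Pictures are saved under pics/ and viewed, at most 14 in all, crops included, and the job is handed in when it is done.

Besides the shell and the picture viewer there is one more tool, called after ">>>" as name(argument=value, ...) on one line, values as JSON. carry_out: Moves the arm, as the interface text tells. Its arguments: {"type":"object","properties":{"motion":{"type":"array","items":{"type":"array","items":{"type":"array","items":{"type":"number"}}}}},"required":["motion"]}

```bash
mkdir -p pics; ls; cat > h.py <<'E'
import numpy as np, cv2
from station import r
from scipy.spatial.transform import Rotation as R
def att(p):
    a=np.array(p["attitude"],float)
    return a if a.shape==(3,3) else (R.from_euler('xyz',a).as_matrix() if a.size==3 else R.from_quat(a).as_matrix())
def w(p,c): return att(p)@np.array(c,float)+np.array(p["eye"],float)
def cloud(p):
    K=np.array(p["intrinsics"]);k=p["k1"];v,u=np.mgrid[0:420,0:560]
    x=(u-K[0,2])/K[0,0];y=(v-K[1,2])/K[1,1];a,b=x.copy(),y.copy()
    for _ in range(8):
        s=1+k*(a*a+b*b);a=x/s;b=y/s
    z=p["range_z"];P=np.stack([a*z,b*z,z],-1)@att(p).T+np.array(p["eye"]);P[z==0]=np.nan
    return P
def pix(p,X):
    c=att(p).T@(np.array(X,float)-np.array(p["eye"]));a,b=c[0]/c[2],c[1]/c[2];s=1+p["k1"]*(a*a+b*b)
    K=np.array(p["intrinsics"]);return K[0,0]*a*s+K[0,2],K[1,1]*b*s+K[1,2]
def st():
    s=r.sense();print(round(s["clock"],2),np.round(s["eef_pos"],1),np.round(s["tool_rot"],3),"F",np.round(s["force"],1),"gap",round(s["finger_gap"],3),"ff",np.round(s["finger_force"],1));return s
def find(p,names):
    for n in names:
        for d in r.mark_of(p,n)[:2]: print(n,round(d["confidence"],2),np.round(w(p,d["point"]),1))
E
python3 - <<'E'
from h import *
s=st()
for n in ["scene","side"]:
    p=r.snapshot(n);cv2.imwrite(f"pics/{n}0.png",p["frame"]);print(n,np.round(p["eye"],0),np.round(p["attitude"],3),p["k1"])
    find(p,["stand","face","crank_ball","plunger_grip","light_box","rocker_far","jar","tin","carton","shaker","vase","trivet","opener"])
E
```

```text
pics
0.0 [550.   -0.  404.1] [-3.14  -0.     1.571] F [ 0.9 -0.8  0.4] gap 0.997 ff 0.0
scene [1276.  585.  836.] [-2.231  0.01   2.27 ] 0.0070068878069149436
stand 0.61 [598.2  24.7   3.9]
face 0.61 [581.1  25.6 103.2]
crank_ball 0.97 [ 533.2 -153.5  153. ]
crank_ball 0.68 [ 468.9 -398.3   81.5]
plunger_grip 0.45 [606.9 164.8 205.7]
plunger_grip 0.42 [410.1 164.8   2.3]
light_box 0.8 [ 4.559e+02 -3.927e+02  3.000e-01]
rocker_far 0.4 [ 470.9 -398.1   80.8]
tin 0.7 [ 4.114e+02  1.618e+02 -3.000e-01]
tin 0.37 [ 4.561e+02 -3.902e+02  3.000e-01]
carton 0.5 [597.1  22.9   2.8]
shaker 0.68 [507.9 311.5  -2.4]
shaker 0.17 [ 708.6 -386.5   -1.6]
vase 0.57 [685.4 406.9  25.3]
trivet 0.9 [ 7.975e+02  4.310e+01 -3.000e-01]
opener 0.58 [ 456.  -388.9   -1.9]
opener 0.54 [ 707.1 -384.5   -1.1]
side [ 466. -774.  739.] [-2.189  0.023 -0.169] 0.027346171390556874
stand 0.69 [578.1  23.6 101.2]
stand 0.59 [593.5  23.3  -1.2]
face 0.87 [576.6  24.9  97.1]
face 0.63 [606.3 166.8 208.8]
crank_ball 0.87 [ 531.9 -148.6  154.5]
plunger_grip 0.68 [606.4 166.8 209.2]
rocker_far 0.84 [ 470.6 -392.6   80.8]
rocker_far 0.22 [ 706.  -382.7    2.3]
tin 0.72 [4.146e+02 1.610e+02 4.000e-01]
shaker 0.71 [ 5.065e+02  3.141e+02 -2.000e-01]
vase 0.73 [686.3 404.4  26.4]
vase 0.34 [ 470.5 -393.4   78.5]
trivet 0.8 [7.926e+02 4.210e+01 5.000e-01]
opener 0.78 [ 708.1 -386.8    2.3]
```

View pics/scene0.png

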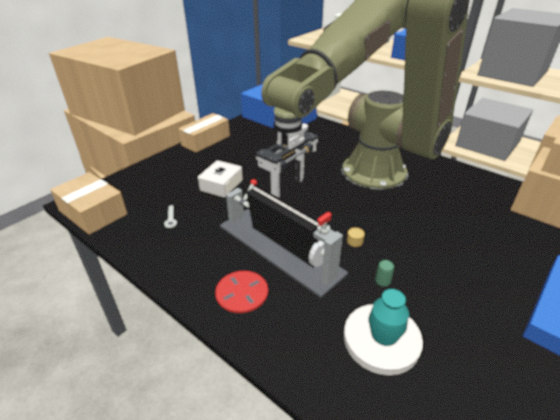

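View pics/side0.png

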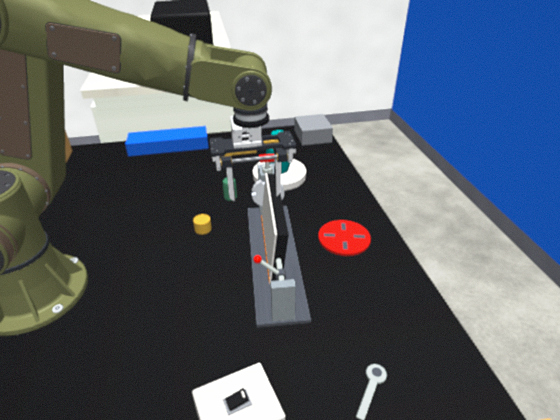

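The pictures show the tin at (355,237), the shaker at (385,272), and no jar or carton. The slab's white face is towards the robot and the ball is at (253,183). Next I rise, go above the plunger and turn the hand so it closes along the stand's y.

>>> carry_out(motion=[[[-1, 0, 0, -4, 0, 0, 0], [-1, 0, 0, -8, 0, 0, 0], [-1, 4, 1.3, -8, 0, 0, 0], [-1, 8, 2.6, -8, 0, 0, 0], [-1, 12, 4, -8, 0, 0, 0], [-1, 16.5, 5.6, -8, 0, 0, 0], [-1, 16.5, 5.6, -8, 0, 0, 0], [-1, 16.5, 5.6, -8, 0, 0, 0]]])

```text
clock: 2.07
eef_pos: [606.3, 167.3, 483.7]
tool_rot: [-3.14, 0.0, 1.574]
force: [-0.5, -1.4, -0.2]
finger_gap: 1.003
finger_force: 0.0
```

>>> carry_out(motion=[[[-1, 0, 0, 0, 0, 0, 7], [-1, 0, 0, 0, 0, 0, 14], [-1, 0, 0, 0, 0, 0, 21], [-1, 0, 0, 0, 0, 0, 28], [-1, 0, 0, 0, 0, 0, 35], [-1, 0, 0, 0, 0, 0, 42], [-1, 0, 0, 0, 0, 0, 49], [-1, 0, 0, 0, 0, 0, 49]]])

```text
clock: 2.73
eef_pos: [605.8, 163.4, 485.0]
tool_rot: [3.141, -0.0, 0.708]
force: [-0.5, 0.1, -0.2]
finger_gap: 0.996
finger_force: 0.0
```

>>> carry_out(motion=[[[-1, 0, 0, 0, 0, 0, 7], [-1, 0, 0, 0, 0, 0, 14], [-1, 0, 0, 0, 0, 0, 21], [-1, 0, 0, 0, 0, 0, 28], [-1, 0, 0, 0, 0, 0, 35], [-1, 0, 0, 0, 0, 0, 42], [-1, 0, 0, 0, 0, 0, 45.5], [-1, 0, 0, 0, 0, 0, 45.5]]])

```text
clock: 3.4
eef_pos: [605.9, 163.9, 484.9]
tool_rot: [3.141, -0.0, -0.078]
force: [-0.3, -0.8, -0.4]
finger_gap: 1.0
finger_force: 0.0
```

```bash
python3 - <<'E'
from h import *
s=st();print(np.round(s["joint_positions"],2))
p=r.snapshot("wrist");cv2.imwrite("pics/w1.png",p["frame"]);print(np.round(p["eye"],0),np.round(p["attitude"],3))
find(p,["stand","plunger_grip","crank_ball","tin","shaker"])
P=cloud(p)
for d in r.cut_out(p,"plunger_grip")[:1]:
    m=d["pixels"];q=P[m];q=q[np.isfinite(q[:,0])];print(d["confidence"],len(q),np.round(np.percentile(q,[2,50,98],axis=0),1))
# red pixels top
f=p["frame"].astype(int);m=(f[...,2]>120)&(f[...,1]<70)&(f[...,0]<70)&(P[...,2]>212)&(P[...,2]<228)
q=P[m];print(len(q),np.round(q.mean(0),1), cv2.minAreaRect(q[:,:2].astype(np.float32)))
E
```

```text
3.4 [605.9 163.9 484.9] [ 3.141 -0.    -0.078] F [-0.3 -0.8 -0.4] gap 1.0 ff 0.0
[ 0.21  0.44  1.15 -0.    1.55  1.86]
[672. 160. 466.] [ 2.911  0.    -1.649]
stand 0.69 [590.9  24.2   0.7]
plunger_grip 0.75 [601.9 163.4 207.2]
crank_ball 0.39 [792.3  42.1  -0.8]
tin 0.72 [4.102e+02 1.666e+02 3.000e-01]
shaker 0.42 [507.6 305.3  -6.6]
0.67 954 [[584.9 159.1 170.2]
 [606.8 165.1 219.1]
 [626.  171.8 220.8]]
825 [605.6 165.2 219.2] ((605.4120483398438, 165.2549285888672), (11.124637603759766, 41.564456939697266), 85.53083801269531)
```

View pics/w1.png

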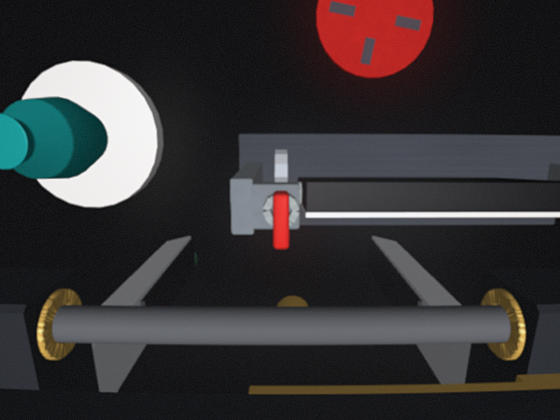

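The image shows the red grip at about (281,218), and the cloud gives (605.4,165.3) with yaw -0.08, so the stand origin is about (594,24.7). Next I descend and pinch.

>>> carry_out(motion=[[[0.15, 0, -0.14, 3, 0, 0, 0], [0.15, 0, -0.14, 6, 0, 0, 0], [0.15, 0, -0.14, 8.5, 0, 0, 0], [0.15, 0, -0.14, 9.6, 0, 0, 0], [0.15, 0, -0.14, 9.6, 0, 0, 0], [1, 0, -0.14, 9.6, 0, 0, 0], [1, 0, -0.14, 9.6, 0, 0, 0], [1, 0, -0.14, 9.6, 0, 0, 0]]])

```text
clock: 4.42
eef_pos: [606.2, 166.4, 390.5]
tool_rot: [-3.141, -0.003, -0.078]
force: [0.7, -0.3, -0.6]
finger_gap: 0.473
finger_force: 0.0
```

>>> carry_out(motion=[[[1, 0, 0, 0, 0, 0, 0], [1, 0, 0, 0, 0, 0, 0], [1, 0, 0, 0, 0, 0, 0], [1, 0, 0, 0, 0, 0, 0]]])

```text
clock: 4.75
eef_pos: [606.1, 166.4, 388.8]
tool_rot: [-3.141, -0.0, -0.078]
force: [-1.1, 0.5, -0.3]
finger_gap: 0.183
finger_force: 0.0
```

>>> carry_out(motion=[[[1, 0, 0, -0.5, 0, 0, 0], [1, 0, 0, -1.0, 0, 0, 0], [1, 0, 0, -1.6, 0, 0, 0], [1, 0, 0, -1.6, 0, 0, 0], [1, 0, 0, -1.6, 0, 0, 0]]])

```text
clock: 5.17
eef_pos: [606.3, 165.2, 403.2]
tool_rot: [3.138, 0.003, -0.08]
force: [1.3, -9.0, -10.9]
finger_gap: 0.125
finger_force: 30.0
```

>>> carry_out(motion=[[[1, 0, 0.1, -0.1, 0, 0, 0], [1, 0, 0.1, -0.1, 0, 0, 0]]])

```text
clock: 5.33
eef_pos: [606.2, 164.7, 404.2]
tool_rot: [3.14, 0.003, -0.079]
force: [1.7, -6.8, -11.9]
finger_gap: 0.123
finger_force: 30.0
```

>>> carry_out(motion=[[[1, 0, 0, 0, 0, 0, -7], [1, 0, 0, 0, 0, 0, -14], [1, 0, 0, 0, 0, 0, -21], [1, 0, 0, 0, 0, 0, -28], [1, 0, 0, 0, 0, 0, -35], [1, 0, 0, 0, 0, 0, -42], [1, 0, 0, 0, 0, 0, -49], [1, 0, 0, 0, 0, 0, -49]]])

```text
clock: 6.0
eef_pos: [606.0, 165.3, 404.3]
tool_rot: [-3.14, 0.003, 0.783]
force: [0.2, -3.5, -12.0]
finger_gap: 0.129
finger_force: 30.0
```

>>> carry_out(motion=[[[1, 0, 0, 0, 0, 0, -7], [1, 0, 0, 0, 0, 0, -11], [1, 0, 0, 0, 0, 0, -11], [1, 0, 0, 0, 0, 0, -11]]])

```text
clock: 6.33
eef_pos: [605.9, 165.3, 404.7]
tool_rot: [-3.14, 0.002, 0.963]
force: [-4.1, -3.2, -11.5]
finger_gap: 0.124
finger_force: 30.0
```

>>> carry_out(motion=[[[1, 0, 0, 0.3, 0, 0, 0], [1, 0, 0, 0.6, 0, 0, 0], [1, 0, 0, 0.6, 0, 0, 0], [1, 0, 0, 0.6, 0, 0, 0]]])

```text
clock: 6.67
eef_pos: [605.7, 165.3, 400.2]
tool_rot: [-3.141, 0.001, 0.964]
force: [-7.4, -4.8, -3.2]
finger_gap: 0.123
finger_force: 30.0
```

>>> carry_out(motion=[[[0.15, 0, 0, 0, 0, 0, 0], [0.15, 0, 0, 0, 0, 0, 0], [0.15, 0, 0, 0, 0, 0, 0], [0.15, 0, 0, 0, 0, 0, 0], [0.15, 0, 0, -3, 0, 0, 0], [0.15, 0, 0, -6, 0, 0, 0], [0.15, 0, 0, -9, 0, 0, 0], [0.15, 0, 0, -9, 0, 0, 0]]])

```text
clock: 7.33
eef_pos: [605.4, 165.4, 496.6]
tool_rot: [3.135, -0.007, 0.968]
force: [0.1, -0.4, 0.9]
finger_gap: 0.427
finger_force: 0.0
```

```bash
python3 - <<'E'
from h import *
s=st()
for n in ["wrist","side","scene"]:
    p=r.snapshot(n);P=cloud(p);f=p["frame"].astype(int)
    for nm,c,lo,hi in [("grip",(606,165),195,245),("ball",(533,-151),120,190)]:
        m=(f[...,2]>100)&(f[...,1]<70)&(f[...,0]<70)&(P[...,2]>lo)&(P[...,2]<hi)&(np.hypot(P[...,0]-c[0],P[...,1]-c[1])<45)
        q=P[m]
        if len(q)>4:print(n,nm,len(q),np.round(np.nanmedian(q,0),1),np.round(np.percentile(q[:,2],95),1),cv2.minAreaRect(q[:,:2].astype(np.float32)))
E
```

```text
7.33 [605.4 165.4 496.6] [ 3.135 -0.007  0.968] F [ 0.1 -0.4  0.9] gap 0.427 ff 0.0
wrist grip 17 [616.6 182.8 225.2] 227.0 ((616.8319702148438, 182.5714569091797), (0.6173237562179565, 8.035686492919922), 52.763668060302734)
side grip 79 [605.1 157.6 226.5] 231.6 ((604.5747680664062, 161.25930786132812), (38.61729049682617, 10.964401245117188), 53.46808624267578)
side ball 45 [ 531.4 -155.8  157.1] 160.2 ((531.68310546875, -154.39964294433594), (13.290937423706055, 11.733088493347168), 16.428165435791016)
scene grip 48 [614.6 177.4 220.5] 227.8 ((607.0306396484375, 167.28704833984375), (41.319541931152344, 11.80628776550293), 55.234596252441406)
scene ball 10 [ 533.  -142.2  153.9] 156.8 ((535.4166259765625, -145.86892700195312), (11.141064643859863, 15.917744636535645), 50.529422760009766)
```

>>> carry_out(motion=[[[0.45, 0, 0, 0, 0, 0, 7], [0.45, 0, 0, 0, 0, 0, 14], [0.45, 0, 0, 0, 0, 0, 21], [0.45, 0, 0, 0, 0, 0, 28], [0.45, 0, 0, 0, 0, 0, 35], [0.45, 0, 0, 0, 0, 0, 42], [0.45, 0, 0, 0, 0, 0, 49], [0.45, 0, 0, 0, 0, 0, 49]]])

```text
clock: 8.15
eef_pos: [606.2, 165.4, 488.1]
tool_rot: [3.141, 0.002, 0.107]
force: [0.4, -0.5, 0.0]
finger_gap: 0.278
finger_force: 0.0
```

>>> carry_out(motion=[[[0.45, 0, 0, 0, 0, 0, 7], [0.45, 0, 0, 0, 0, 0, 10.8], [0.45, 0, 0, 0, 0, 0, 10.8]]])

```text
clock: 8.4
eef_pos: [606.1, 165.4, 488.6]
tool_rot: [3.141, 0.001, -0.074]
force: [-0.6, 0.8, -0.2]
finger_gap: 0.275
finger_force: 0.0
```

>>> carry_out(motion=[[[0.45, -0.6, 4, 0, 0, 0, 0], [0.45, -1.2, 8, 0, 0, 0, 0], [0.45, -1.8, 12, 0, 0, 0, 0], [0.45, -2.4, 16, 0, 0, 0, 0], [0.45, -3, 20, 0, 0, 0, 0], [0.45, -3.6, 24, 0, 0, 0, 0], [0.45, -4.2, 28, 0, 0, 0, 0], [0.45, -4.75, 32, 0, 0, 0, 0]]])

```text
clock: 9.07
eef_pos: [533.8, -151.9, 489.2]
tool_rot: [-3.141, 0.001, -0.069]
force: [1.9, -0.6, -0.8]
finger_gap: 0.28
finger_force: 0.0
```

>>> carry_out(motion=[[[0.45, 0, 0, 3, 0, 0, 0], [0.45, 0, 0, 6, 0, 0, 0], [0.45, 0, 0, 6, 0, 0, 0], [0.45, 0, 0, 6, 0, 0, 0]]])

```text
clock: 9.4
eef_pos: [534.7, -150.1, 429.0]
tool_rot: [-3.141, 0.003, -0.072]
force: [0.8, 0.0, 1.0]
finger_gap: 0.273
finger_force: 0.0
```

```bash
python3 - <<'E'
from h import *
s=st();print(np.round(s["joint_positions"],2))
p=r.snapshot("wrist");cv2.imwrite("pics/w2.png",p["frame"])
find(p,["crank_ball","face","stand"]);P=cloud(p);f=p["frame"].astype(int)
m=(f[...,2]>100)&(f[...,1]<70)&(f[...,0]<70)&(P[...,2]>120)&(P[...,2]<190)&(np.hypot(P[...,0]-533,P[...,1]+151)<45)
q=P[m];print(len(q),np.round(q.mean(0),1),np.round(np.percentile(q,[3,97],axis=0),1))
E
```

```text
9.4 [ 534.7 -150.1  429. ] [-3.141e+00  3.000e-03 -7.200e-02] F [0.8 0.  1. ] gap 0.273 ff 0.0
[-0.34  0.29  1.47  0.    1.38  1.3 ]
crank_ball 0.82 [ 535.7 -150.4  154.1]
405 [ 533.1 -151.   157.4] [[ 525.2 -158.5  153.3]
 [ 539.7 -143.5  160.6]]
```

View pics/w2.png

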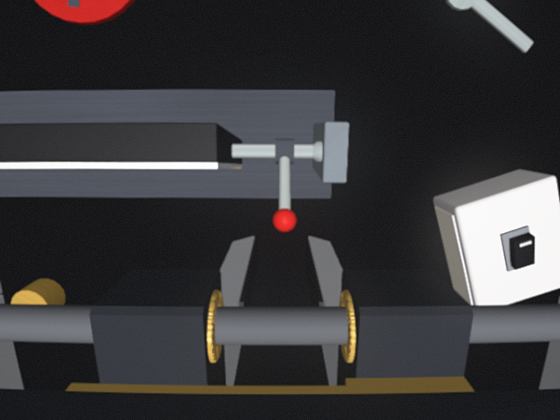

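The ball is at (284,220), midway between the fingers, and the light box is at the right. Next I descend and pinch the ball.

>>> carry_out(motion=[[[0.45, -0.15, 0.1, 4, 0, 0, -0.4], [0.45, -0.15, 0.1, 7.5, 0, 0, -0.4], [0.45, -0.15, 0.1, 9.7, 0, 0, -0.4], [0.45, -0.15, 0.1, 9.7, 0, 0, -0.4], [0.45, -0.15, 0.1, 9.7, 0, 0, -0.4], [1, -0.15, 0.1, 9.7, 0, 0, -0.4], [1, -0.15, 0.1, 9.7, 0, 0, -0.4], [1, -0.15, 0.1, 9.7, 0, 0, -0.4]]])

```text
clock: 10.27
eef_pos: [533.4, -151.7, 335.1]
tool_rot: [3.139, -0.004, -0.068]
force: [0.4, -6.5, 2.0]
finger_gap: 0.171
finger_force: 30.0
```

>>> carry_out(motion=[[[1, 0, 0, 0, 0, 0, 0], [1, 0, 0, 0, 0, 0, 0], [1, 0, 0, 0, 0, 0, 0]]])

```text
clock: 10.52
eef_pos: [533.4, -151.7, 335.1]
tool_rot: [3.139, -0.004, -0.068]
force: [-0.8, -6.5, 2.9]
finger_gap: 0.176
finger_force: 30.0
```

>>> carry_out(motion=[[[1, 0.49, 0, -0.4, 0, 0, 0], [1, 1.01, 0, -0.76, 0, 0, 0], [1, 1.56, 0, -1.07, 0, 0, 0], [1, 2.13, 0, -1.32, 0, 0, 0], [1, 2.73, 0, -1.53, 0, 0, 0], [1, 3.34, 0, -1.67, 0, 0, 0], [1, 3.96, 0, -1.77, 0, 0, 0], [1, 4.59, 0, -1.81, 0, 0, 0]]])

```text
clock: 11.18
eef_pos: [579.0, -155.1, 353.0]
tool_rot: [3.139, -0.002, -0.068]
force: [-4.1, -8.3, -0.6]
finger_gap: 0.161
finger_force: 29.7
```

```bash
python3 - <<'E'
from h import *
s=st()
p=r.snapshot("side");cv2.imwrite("pics/s2.png",cv2.resize(p["frame"][130:350,170:390],(660,660))[:600])
find(p,["crank_ball","plunger_grip","face"])
E
```

```text
11.18 [ 579.  -155.1  353. ] [ 3.139e+00 -2.000e-03 -6.800e-02] F [-4.1 -8.3 -0.6] gap 0.161 ff 29.7
crank_ball 0.74 [ 568.9 -152.5  172. ]
face 0.76 [580.4  24.7 109.3]
```

View pics/s2.png

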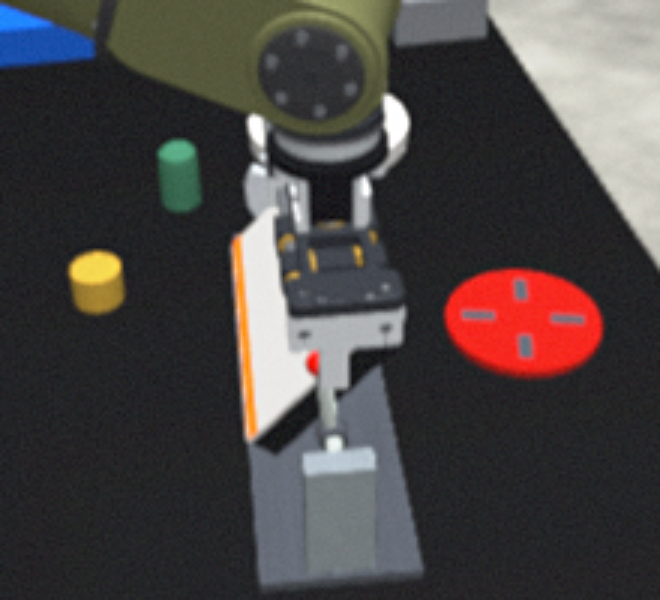

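The hand leads the slab, but the ball (313,362) sits near the pads' trailing edge. I'll open, re-measure and re-grip.

>>> carry_out(motion=[[[0.45, 0, 0, 0, 0, 0, 0], [0.45, 0, 0, 0, 0, 0, 0], [0.45, 0, 0, 0, 0, 0, 0], [0.45, 0, 0, 0, 0, 0, 0], [0.45, 0, 0, -4, 0, 0, 0], [0.45, 0, 0, -6, 0, 0, 0], [0.45, 0, 0, -6, 0, 0, 0]]])

```text
clock: 11.97
eef_pos: [579.0, -154.0, 416.1]
tool_rot: [3.14, -0.007, -0.068]
force: [-0.1, -0.2, 1.1]
finger_gap: 0.274
finger_force: 0.0
```

```bash
cat >> h.py <<'E'
def ball(p):
    P=cloud(p);f=p["frame"].astype(int)
    m=(f[...,2]>90)&(f[...,1]<70)&(f[...,0]<70)&(P[...,2]>120)&(P[...,2]<190)&(abs(P[...,0]-580)<75)&(abs(P[...,1]+152)<25)
    q=P[m]
    if len(q)<10: print("ball none");return
    from scipy.optimize import least_squares as L
    o=L(lambda c:np.linalg.norm(q-c,axis=1)-9,q.mean(0)-[0,0,5],loss='soft_l1').x
    print("ball",len(q),"fit",np.round(o,1),"mean",np.round(q.mean(0),1),"max z",round(np.percentile(q[:,2],98),1))
E
python3 - <<'E'
from h import *
st()
for n in ["wrist","side","scene"]:
    p=r.snapshot(n);print(n);ball(p);find(p,["crank_ball"])
E
```

```text
11.97 [ 579.  -154.   416.1] [ 3.14  -0.007 -0.068] F [-0.1 -0.2  1.1] gap 0.274 ff 0.0
wrist
ball 375 fit [ 568.5 -153.7  169.6] mean [ 570.1 -153.8  175.1] max z 178.2
crank_ball 0.86 [ 570.9 -154.   172.9]
side
ball 35 fit [ 569.3 -152.9  171.4] mean [ 568.  -159.1  174.7] max z 179.8
crank_ball 0.79 [ 569.5 -153.8  172.6]
crank_ball 0.49 [507.  315.1   1.1]
scene
ball 12 fit [ 568.1 -152.3  167.3] mean [ 570.8 -147.9  170.7] max z 175.2
crank_ball 0.95 [ 567.2 -155.   167.4]
```

>>> carry_out(motion=[[[0.45, -1.0, 0, 3, 0, 0, 0.7], [0.45, -1.0, 0, 5.5, 0, 0, 0.7], [0.45, -1.0, 0, 6.7, 0, 0, 0.7], [0.45, -1.0, 0, 6.7, 0, 0, 0.7], [0.45, -1.0, 0, 6.7, 0, 0, 0.7], [1, -1.0, 0, 6.7, 0, 0, 0.7], [1, -1.0, 0, 6.7, 0, 0, 0.7], [1, -1.0, 0, 6.7, 0, 0, 0.7]]])

```text
clock: 12.93
eef_pos: [569.1, -154.4, 345.2]
tool_rot: [3.139, -0.003, -0.081]
force: [-0.6, -9.8, -1.3]
finger_gap: 0.174
finger_force: 30.0
```

>>> carry_out(motion=[[[1, 0, 0, 0, 0, 0, 0], [1, 0, 0, 0, 0, 0, 0]]])

```text
clock: 13.1
eef_pos: [569.0, -154.5, 345.2]
tool_rot: [3.139, -0.003, -0.081]
force: [0.1, -10.3, -0.6]
finger_gap: 0.175
finger_force: 30.0
```

```bash
python3 - <<'E'
from h import *
st()
p=r.snapshot("side");ball(p);find(p,["crank_ball"]);cv2.imwrite("pics/s3.png",cv2.resize(p["frame"][180:300,210:330],(600,600)))
E
```

```text
13.1 [ 569.  -154.5  345.2] [ 3.139e+00 -3.000e-03 -8.100e-02] F [  0.1 -10.3  -0.6] gap 0.175 ff 30.0
ball none
crank_ball 0.9 [ 569.6 -154.6  167.6]
```

View pics/s3.png

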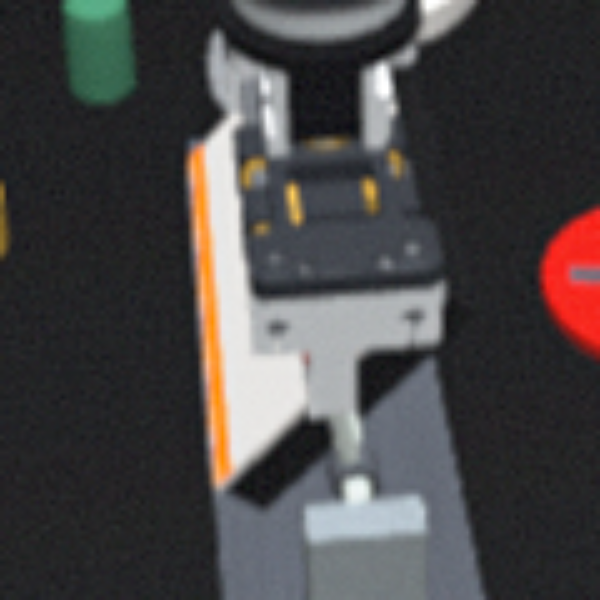

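>>> carry_out(motion=[[[1, 0.38, 0.1, -0.05, 0, 0, 0], [1, 0.73, 0.1, -0.08, 0, 0, 0], [1, 1.08, 0.1, -0.08, 0, 0, 0], [1, 1.47, 0.1, -0.07, 0, 0, 0], [1, 1.85, 0.1, -0.04, 0, 0, 0], [1, 2.23, 0.1, 0.01, 0, 0, 0], [1, 2.61, 0.1, 0.09, 0, 0, 0], [1, 2.95, 0.1, 0.17, 0, 0, 0]]])

```text
clock: 13.87
eef_pos: [598.7, -157.2, 343.3]
tool_rot: [3.14, -0.002, -0.08]
force: [-2.3, -4.1, 4.4]
finger_gap: 0.172
finger_force: 30.0
```

>>> carry_out(motion=[[[1, 0.37, 0, 0.11, 0, 0, 0], [1, 0.73, 0, 0.25, 0, 0, 0], [1, 1.08, 0, 0.4, 0, 0, 0], [1, 1.43, 0, 0.57, 0, 0, 0], [1, 1.76, 0, 0.76, 0, 0, 0], [1, 2.09, 0, 0.97, 0, 0, 0], [1, 2.37, 0, 1.17, 0, 0, 0], [1, 2.64, 0, 1.39, 0, 0, 0]]])

```text
clock: 14.53
eef_pos: [625.2, -159.2, 329.7]
tool_rot: [3.14, -0.004, -0.08]
force: [1.3, -3.6, 6.7]
finger_gap: 0.172
finger_force: 30.0
```

```bash
cat >> h.py <<'E'
def slab(p):
    # white face tilt: fit plane to face points in stand frame
    P=cloud(p)-np.array([594.1,24.7,0]);c,s=np.cos(-.08),np.sin(-.08)
    X=P[...,0]*c+P[...,1]*s;Y=-P[...,0]*s+P[...,1]*c;Z=P[...,2]
    f=p["frame"].astype(int)
    m=(f.min(-1)>110)&(abs(X)<80)&(Y>-125)&(Y<110)&(Z>60)&(Z<180)
    if m.sum()<50: print("no face",m.sum());return
    A=np.c_[X[m],Y[m],np.ones(m.sum())];z=Z[m]
    for _ in range(5):
        k,*_=np.linalg.lstsq(A,z,rcond=None);e=abs(A@k-z);g=e<max(3,np.median(e)*2.5);A,z=A[g],z[g]
    print("face n",len(z),"q",round(-np.arctan(k[0]),3),"slope y",round(k[1],3),"z0",round(k[2],1))
E
python3 - <<'E'
from h import *
st()
for n in ["side","scene"]:
    p=r.snapshot(n);print(n);find(p,["crank_ball","face"]);slab(p)
E
```

```text
14.53 [ 625.2 -159.2  329.7] [ 3.14  -0.004 -0.08 ] F [ 1.3 -3.6  6.7] gap 0.172 ff 30.0
side
crank_ball 0.64 [ 619.6 -153.4  160.5]
face 0.92 [589.8  25.8 113.7]
face n 2417 q -0.063 slope y -0.0 z0 116.3
scene
crank_ball 0.83 [ 622.4 -156.5  153.3]
face 0.66 [594.9  23.9 115.2]
face n 2392 q -0.06 slope y 0.0 z0 113.9
```

>>> carry_out(motion=[[[1, 0.2, 0, 0.15, 0, 0, 0], [1, 0.38, 0, 0.3, 0, 0, 0], [1, 0.38, 0, 0.3, 0, 0, 0], [1, 0.38, 0, 0.3, 0, 0, 0]]])

```text
clock: 15.17
eef_pos: [629.0, -159.5, 326.5]
tool_rot: [3.14, -0.004, -0.08]
force: [4.7, -5.1, 5.2]
finger_gap: 0.173
finger_force: 30.0
```

```bash
python3 - <<'E'
from h import *
st()
for n in ["side","scene"]:
    p=r.snapshot(n);find(p,["crank_ball"]);slab(p)
E
```

```text
15.17 [ 629.  -159.5  326.5] [ 3.14  -0.004 -0.08 ] F [ 4.7 -5.1  5.2] gap 0.173 ff 30.0
crank_ball 0.74 [ 624.6 -157.4  153.8]
face n 2488 q 0.006 slope y 0.001 z0 116.4
crank_ball 0.66 [ 624.4 -159.1  151.3]
face n 2521 q 0.006 slope y -0.001 z0 113.9
```

Slab level (q≈0.006). Next I release the ball and go back to the plunger.

>>> carry_out(motion=[[[0.45, 0, 0, 0, 0, 0, 0], [0.45, 0, 0, 0, 0, 0, 0], [0.45, 0, 0, 0, 0, 0, 0], [0.45, 0, 0, 0, 0, 0, 0], [0.45, 0, 0, -4, 0, 0, 0], [0.45, 0, 0, -8, 0, 0, 0], [0.45, 0, 0, -12, 0, 0, 0], [0.45, 0, 0, -16, 0, 0, 0]]])

```text
clock: 16.03
eef_pos: [628.0, -159.0, 487.1]
tool_rot: [-3.141, 0.0, -0.08]
force: [-0.5, 0.2, -0.4]
finger_gap: 0.276
finger_force: 0.0
```

>>> carry_out(motion=[[[0.15, -0.6, -4, 0, 0, 0, 0], [0.15, -1.2, -8, 0, 0, 0, 0], [0.15, -1.9, -12, 0, 0, 0, 0], [0.15, -2.5, -16, 0, 0, 0, 0], [0.15, -3.1, -20, 0, 0, 0, 0], [0.15, -3.7, -24, 0, 0, 0, 0], [0.15, -4.4, -28, 0, 0, 0, 0], [0.15, -5.0, -32, 0, 0, 0, 0]]])

```text
clock: 16.7
eef_pos: [603.5, 165.8, 485.2]
tool_rot: [-3.141, 0.0, -0.08]
force: [0.2, 0.0, 0.0]
finger_gap: 0.428
finger_force: 0.0
```

>>> carry_out(motion=[[[0.15, 0, 0, 0, 0, 0, -7], [0.15, 0, 0, 0, 0, 0, -14], [0.15, 0, 0, 0, 0, 0, -21], [0.15, 0, 0, 0, 0, 0, -28], [0.15, 0, 0, 0, 0, 0, -35], [0.15, 0, 0, 0, 0, 0, -42], [0.15, 0, 0, 0, 0, 0, -49], [0.15, 0, 0, 0, 0, 0, -49]]])

```text
clock: 17.37
eef_pos: [604.1, 163.9, 485.0]
tool_rot: [-3.141, 0.0, 0.781]
force: [0.7, -0.1, -0.5]
finger_gap: 0.425
finger_force: 0.0
```

>>> carry_out(motion=[[[0.15, 0, 0, 0, 0, 0, -7], [0.15, 0, 0, 0, 0, 0, -11], [0.15, 0, 0, 0, 0, 0, -11], [0.15, 0, 0, 0, 0, 0, -11]]])

```text
clock: 17.7
eef_pos: [604.2, 163.8, 485.1]
tool_rot: [-3.141, 0.0, 0.962]
force: [0.1, 0.7, -0.3]
finger_gap: 0.428
finger_force: 0.0
```

```bash
cat >> h.py <<'E'
def grip(p):
    P=cloud(p);f=p["frame"].astype(int)
    m=(f[...,2]>100)&(f[...,1]<70)&(f[...,0]<70)&(P[...,2]>195)&(P[...,2]<245)&(np.hypot(P[...,0]-606,P[...,1]-165)<40)
    q=P[m]
    if len(q)>4:print("grip",len(q),"top",np.round(np.percentile(q[:,2],[50,90]),1),cv2.minAreaRect(q[:,:2].astype(np.float32)))
E
python3 - <<'E'
from h import *
st()
for n in ["side","scene","wrist"]:
    p=r.snapshot(n);print(n);ball(p);slab(p);grip(p)
E
```

```text
17.7 [604.2 163.8 485.1] [-3.141  0.     0.962] F [ 0.1  0.7 -0.3] gap 0.428 ff 0.0
side
ball 41 fit [ 625.8 -157.1  155.3] mean [ 624.4 -163.2  157.7] max z 164.2
face n 3369 q 0.005 slope y 0.0 z0 116.4
grip 80 top [226.  230.9] ((605.4794921875, 162.80703735351562), (40.895912170410156, 11.632661819458008), 56.086307525634766)
scene
ball none
face n 2533 q 0.005 slope y 0.0 z0 113.9
grip 47 top [220.9 225.8] ((608.2047119140625, 167.768310546875), (42.28449249267578, 11.631593704223633), 56.11748504638672)
wrist
ball none
face n 10145 q 0.006 slope y 0.0 z0 115.5
grip 449 top [229.5 230.5] ((605.263671875, 166.3335418701172), (40.337669372558594, 11.101665496826172), 53.75091552734375)
```

>>> carry_out(motion=[[[0.15, 0.2, 0.05, 3.5, 0, 0, 0], [0.15, 0.2, 0.05, 7, 0, 0, 0], [0.15, 0.2, 0.05, 8.5, 0, 0, 0], [0.15, 0.2, 0.05, 8.5, 0, 0, 0], [1, 0.2, 0.05, 8.5, 0, 0, 0], [1, 0.2, 0.05, 8.5, 0, 0, 0], [1, 0.2, 0.05, 8.5, 0, 0, 0], [1, 0.2, 0.05, 8.5, 0, 0, 0]]])

```text
clock: 18.52
eef_pos: [605.7, 165.1, 401.7]
tool_rot: [3.14, -0.002, 0.967]
force: [-0.8, 0.1, -0.1]
finger_gap: 0.179
finger_force: 0.0
```

>>> carry_out(motion=[[[1, 0, 0, 0, 0, 0, 0], [1, 0, 0, 0, 0, 0, 0], [1, 0, 0, 0, 0, 0, 0], [1, 0, 0, 0, 0, 0, 0]]])

```text
clock: 18.85
eef_pos: [605.6, 165.2, 401.1]
tool_rot: [3.141, -0.001, 0.967]
force: [-3.0, 0.7, 6.5]
finger_gap: 0.126
finger_force: 30.0
```

>>> carry_out(motion=[[[1, 0, 0, -0.3, 0, 0, 0], [1, 0, 0, -0.55, 0, 0, 0], [1, 0, 0, -0.55, 0, 0, 0], [1, 0, 0, -0.55, 0, 0, 0]]])

```text
clock: 19.18
eef_pos: [605.8, 165.3, 404.9]
tool_rot: [-3.141, 0.0, 0.967]
force: [3.4, 4.1, -10.6]
finger_gap: 0.125
finger_force: 30.0
```

>>> carry_out(motion=[[[1, 0, 0, -0.12, 0, 0, 0], [1, 0, 0, -0.12, 0, 0, 0]]])

```text
clock: 19.35
eef_pos: [605.8, 165.2, 406.2]
tool_rot: [-3.141, 0.0, 0.967]
force: [2.1, 4.6, -10.7]
finger_gap: 0.125
finger_force: 30.0
```

>>> carry_out(motion=[[[1, 0, 0, 0, 0, 0, 7], [1, 0, 0, 0, 0, 0, 14], [1, 0, 0, 0, 0, 0, 21], [1, 0, 0, 0, 0, 0, 28], [1, 0, 0, 0, 0, 0, 35], [1, 0, 0, 0, 0, 0, 42], [1, 0, 0, 0, 0, 0, 49], [1, 0, 0, 0, 0, 0, 49]]])

```text
clock: 20.02
eef_pos: [606.0, 164.5, 406.1]
tool_rot: [3.14, 0.0, 0.103]
force: [6.1, -0.5, -12.8]
finger_gap: 0.126
finger_force: 30.0
```

>>> carry_out(motion=[[[1, 0, 0, 0, 0, 0, 7], [1, 0, 0, 0, 0, 0, 10.5], [1, 0, 0, 0, 0, 0, 10.5], [1, 0, 0, 0, 0, 0, 10.5]]])

```text
clock: 20.35
eef_pos: [606.1, 164.4, 406.1]
tool_rot: [3.14, -0.0, -0.073]
force: [6.6, -2.5, -11.8]
finger_gap: 0.125
finger_force: 30.0
```

>>> carry_out(motion=[[[1, 0, 0, 0.4, 0, 0, 0.3], [1, 0, 0, 0.8, 0, 0, 0.3], [1, 0, 0, 1.2, 0, 0, 0.3], [1, 0, 0, 1.6, 0, 0, 0.3], [1, 0, 0, 1.6, 0, 0, 0.3]]])

```text
clock: 20.77
eef_pos: [605.9, 164.4, 391.1]
tool_rot: [3.14, -0.001, -0.077]
force: [3.1, -4.1, -5.5]
finger_gap: 0.123
finger_force: 30.0
```

>>> carry_out(motion=[[[0.15, 0, 0, 0, 0, 0, 0], [0.15, 0, 0, 0, 0, 0, 0], [0.15, 0, 0, 0, 0, 0, 0], [0.15, 0, 0, 0, 0, 0, 0], [0.15, 0, 0, -4, 0, 0, 0], [0.15, 0, 0, -8, 0, 0, 0], [0.15, 0, 0, -10, 0, 0, 0], [0.15, 0, 0, -10, 0, 0, 0]]])

```text
clock: 21.43
eef_pos: [605.1, 165.1, 496.7]
tool_rot: [-3.139, -0.008, -0.077]
force: [0.6, 0.1, 0.4]
finger_gap: 0.428
finger_force: 0.0
```

```bash
python3 - <<'E'
from h import *
st()
for n in ["side","scene","wrist"]:
    p=r.snapshot(n);print(n);slab(p);grip(p);find(p,["tin","shaker","jar","carton"])
E
```

```text
21.43 [605.1 165.1 496.7] [-3.139 -0.008 -0.077] F [0.6 0.1 0.4] gap 0.428 ff 0.0
side
face n 3350 q 0.006 slope y -0.0 z0 116.3
grip 118 top [214.3 220.3] ((605.33447265625, 162.55880737304688), (12.635449409484863, 39.97333908081055), 82.16629791259766)
tin 0.73 [414.2 166.    1.5]
jar 0.42 [ 470.7 -390.3   82. ]
scene
face n 2519 q 0.006 slope y -0.001 z0 113.9
grip 47 top [211.7 216.3] ((607.8339233398438, 170.69247436523438), (7.680389404296875, 39.57536315917969), 78.09077453613281)
tin 0.68 [413.3 163.8   1.2]
shaker 0.53 [503.5 311.7   0.7]
jar 0.45 [683.5 405.3  25. ]
wrist
face n 29419 q 0.005 slope y 0.0 z0 115.6
grip 754 top [219.1 220.2] ((605.43017578125, 165.30426025390625), (10.592752456665039, 41.524879455566406), 85.72193908691406)
tin 0.53 [409.5 166.   -0.5]
shaker 0.77 [503.7 308.7  -6. ]
```

Plunger is home (top at 219, as at the start) and the slab is locked. Next I go above the tin.

>>> carry_out(motion=[[[-0.5, -4, 0.3, 0, 0, 0, 0], [-0.5, -8, 0.6, 0, 0, 0, 0], [-0.5, -12, 0.9, 2, 0, 0, 0], [-0.5, -16, 1.2, 5, 0, 0, 0], [-0.5, -19.2, 1.5, 8, 0, 0, 0], [-0.5, -19.2, 1.5, 12, 0, 0, 0], [-0.5, -19.2, 1.5, 16, 0, 0, 0], [-0.5, -19.2, 1.5, 16, 0, 0, 0]]])

```text
clock: 22.85
eef_pos: [411.4, 164.5, 326.1]
tool_rot: [3.139, 0.007, -0.076]
force: [-0.5, -0.5, -1.7]
finger_gap: 0.751
finger_force: 0.0
```

```bash
cat >> h.py <<'E'
def good(p,n,zlo,zhi):
    P=cloud(p)
    for d in r.cut_out(p,n)[:1]:
        m=d["pixels"]&(P[...,2]>zlo)&(P[...,2]<zhi);q=P[m]
        if len(q)>20:
            (c,rad)=cv2.minEnclosingCircle(q[:,:2].astype(np.float32));print(n,round(d["confidence"],2),len(q),"circ",np.round(c,1),round(rad,1),"med",np.round(np.median(q,0),1))
E
python3 - <<'E'
from h import *
s=st();print(np.round(s["joint_positions"],2))
p=r.snapshot("wrist");cv2.imwrite("pics/w4.png",p["frame"]);find(p,["tin","jar"]);good(p,"tin",28,44)
E
```

```text
22.85 [411.4 164.5 326.1] [ 3.139  0.007 -0.076] F [-0.5 -0.5 -1.7] gap 0.751 ff 0.0
[ 0.3   0.15  1.9  -0.    1.1   1.94]
tin 0.96 [410.  166.1   2.9]
tin 0.8 2789 circ [412.8 164.3] 24.1 med [413.9 164.2  36.5]
```

View pics/w4.png

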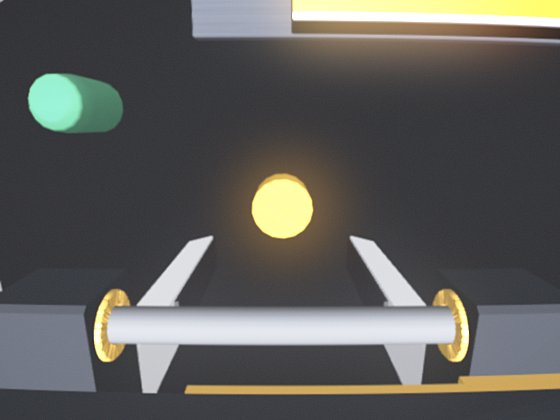

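The tin (282,207) is centred under the fingers. Next I descend and grip.

>>> carry_out(motion=[[[-0.5, 0.14, 0, 4, 0, 0, 0], [-0.5, 0.14, 0, 8, 0, 0, 0], [-0.5, 0.14, 0, 11, 0, 0, 0], [-0.5, 0.14, 0, 12.2, 0, 0, 0], [-0.5, 0.14, 0, 12.2, 0, 0, 0], [-0.5, 0.14, 0, 12.2, 0, 0, 0], [1, 0.14, 0, 12.2, 0, 0, 0], [1, 0.14, 0, 12.2, 0, 0, 0]]])

```text
clock: 23.72
eef_pos: [415.2, 164.9, 210.7]
tool_rot: [-3.14, -0.003, -0.077]
force: [0.1, 0.2, 0.7]
finger_gap: 0.64
finger_force: 0.0
```

>>> carry_out(motion=[[[1, 0, 0, 0, 0, 0, 0], [1, 0, 0, 0, 0, 0, 0], [1, 0, 0, 0, 0, 0, 0], [1, 0, 0, 0, 0, 0, 0]]])

```text
clock: 24.05
eef_pos: [414.8, 164.8, 209.8]
tool_rot: [-3.141, -0.001, -0.077]
force: [-2.0, -1.4, 9.0]
finger_gap: 0.504
finger_force: 30.0
```

>>> carry_out(motion=[[[1, 0, 0, -2, 0, 0, 0], [1, 0, 0, -5, 0, 0, 0], [1, 0, 0, -9, 0, 0, 0], [1, 0, 0, -13, 0, 0, 0], [1, 0, 0, -17, 0, 0, 0], [1, 0, 0, -20, 0, 0, 0], [1, 0, 0, -20, 0, 0, 0], [1, 0, 0, -20, 0, 0, 0]]])

```text
clock: 24.72
eef_pos: [414.3, 164.7, 410.0]
tool_rot: [-3.141, -0.003, -0.077]
force: [-0.5, 1.7, -2.0]
finger_gap: 0.508
finger_force: 30.0
```

>>> carry_out(motion=[[[1, 3.2, 2, 0, 0, 0, 0], [1, 6.4, 3.9, 0, 0, 0, 0], [1, 9.6, 5.8, 0, 0, 0, 0], [1, 12.8, 7.8, 0, 0, 0, 0], [1, 16, 9.7, 0, 0, 0, 0], [1, 19, 11.6, 0, 0, 0, 0], [1, 19, 11.6, 0, 0, 0, 0], [1, 19, 11.6, 0, 0, 0, 0]]])

```text
clock: 25.38
eef_pos: [595.8, 33.4, 405.8]
tool_rot: [3.141, 0.004, -0.079]
force: [0.2, 0.7, -1.2]
finger_gap: 0.505
finger_force: 30.0
```

>>> carry_out(motion=[[[1, 0, 0, 3, 0, 0, 0], [1, 0, 0, 6, 0, 0, 0], [1, 0, 0, 7, 0, 0, 0], [1, 0, 0, 7.6, 0, 0, 0], [1, 0, 0, 7.8, 0, 0, 0], [1, 0, 0, 7.8, 0, 0, 0], [1, 0, 0, 7.8, 0, 0, 0]]])

```text
clock: 25.97
eef_pos: [595.2, 34.7, 332.3]
tool_rot: [-3.141, -0.002, -0.077]
force: [0.4, 0.0, -1.0]
finger_gap: 0.505
finger_force: 30.0
```

>>> carry_out(motion=[[[1, 0, 0, 0.3, 0, 0, 0], [1, 0, 0, 0.5, 0, 0, 0], [1, 0, 0, 0.6, 0, 0, 0], [1, 0, 0, 0.6, 0, 0, 0], [1, 0, 0, 0.6, 0, 0, 0]]])

```text
clock: 26.38
eef_pos: [595.1, 34.5, 324.9]
tool_rot: [-3.142, -0.0, -0.077]
force: [-0.1, -0.0, -0.7]
finger_gap: 0.504
finger_force: 30.0
```

>>> carry_out(motion=[[[1, 0, 0, 0.07, 0, 0, 0], [1, 0, 0, 0.15, 0, 0, 0], [1, 0, 0, 0.15, 0, 0, 0]]])

```text
clock: 26.63
eef_pos: [595.1, 34.5, 324.8]
tool_rot: [3.142, -0.001, -0.077]
force: [-3.8, -0.8, 10.8]
finger_gap: 0.506
finger_force: 30.0
```

>>> carry_out(motion=[[[-0.5, 0, 0, 0, 0, 0, 0], [-0.5, 0, 0, 0, 0, 0, 0], [-0.5, 0, 0, 0, 0, 0, 0], [-0.5, 0, 0, 0, 0, 0, 0], [-0.5, 0, 0, -3, 0, 0, 0], [-0.5, 0, 0, -7, 0, 0, 0], [-0.5, 0, 0, -11, 0, 0, 0], [-0.5, 0, 0, -15, 0, 0, 0]]])

```text
clock: 27.3
eef_pos: [594.8, 34.6, 475.1]
tool_rot: [3.142, 0.001, -0.077]
force: [0.2, 0.1, 0.1]
finger_gap: 0.749
finger_force: 0.0
```

>>> carry_out(motion=[[[-0.5, -1.6, -3.8, 0, 0, 0, 0], [-0.5, -3.2, -7.6, 0, 0, 0, 0], [-0.5, -4.8, -11.4, 0, 0, 0, 0], [-0.5, -6.4, -15.2, 0, 0, 0, 0], [-0.5, -8, -19, 0, 0, 0, 0], [-0.5, -9.6, -23, 0, 0, 0, 0], [-0.5, -11.1, -26.9, 0, 0, 0, 0], [-0.5, -11.1, -26.9, 3, 0, 0, 0]]])

```text
clock: 27.97
eef_pos: [502.6, 316.6, 447.9]
tool_rot: [-3.136, -0.007, -0.072]
force: [0.3, -0.3, -0.3]
finger_gap: 0.749
finger_force: 0.0
```

>>> carry_out(motion=[[[-0.5, 0, 0, 3, 0, 0, 0], [-0.5, 0, 0, 6, 0, 0, 0], [-0.5, 0, 0, 8, 0, 0, 0], [-0.5, 0, 0, 8, 0, 0, 0], [-0.5, 0, 0, 8, 0, 0, 0]]])

```text
clock: 28.38
eef_pos: [505.1, 311.3, 363.3]
tool_rot: [3.141, 0.001, -0.077]
force: [-0.2, -0.7, -0.1]
finger_gap: 0.752
finger_force: 0.0
```

```bash
python3 - <<'E'
from h import *
s=st();print(np.round(s["joint_positions"],2))
p=r.snapshot("wrist");find(p,["shaker"]);good(p,"shaker",30,75);good(p,"shaker",-5,75)
p=r.snapshot("scene");find(p,["tin","jar","carton","shaker"]);good(p,"tin",143,158);cv2.imwrite("pics/sc5.png",p["frame"])
E
```

```text
28.38 [505.1 311.3 363.3] [ 3.141e+00  1.000e-03 -7.700e-02] F [-0.2 -0.7 -0.1] gap 0.752 ff 0.0
[0.49 0.43 1.44 0.   1.27 2.14]
shaker 0.8 [503.8 308.2  -4.9]
shaker 0.97 1965 circ [506.9 312. ] 20.3 med [509.8 311.8  66.2]
shaker 0.97 2129 circ [496.8 312.7] 29.3 med [510.7 311.7  65.6]
tin 0.85 [591.5  32.8 114.4]
jar 0.72 [507.8 310.8  -1.7]
carton 0.39 [ 457.2 -391.9    1. ]
shaker 0.79 [ 5.049e+02  3.133e+02 -5.000e-01]
tin 0.53 160 circ [593.9  39.3] 25.0 med [596.8  39.9 149.7]
```

View pics/sc5.png

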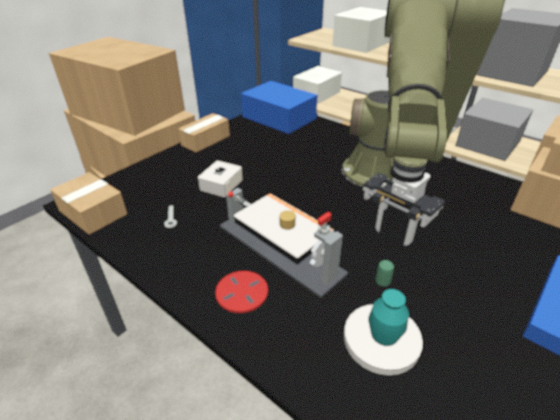

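The picture shows the tin on the white face (287,220), the shaker at (385,272), and no other goods. Next I grip the shaker.

>>> carry_out(motion=[[[-0.5, 0.2, -0.05, 4, 0, 0, 0], [-0.5, 0.2, -0.05, 8, 0, 0, 0], [-0.5, 0.2, -0.05, 12, 0, 0, 0], [-0.5, 0.2, -0.05, 14.5, 0, 0, 0], [-0.5, 0.2, -0.05, 15.3, 0, 0, 0], [-0.5, 0.2, -0.05, 15.3, 0, 0, 0], [-0.5, 0.2, -0.05, 15.3, 0, 0, 0], [1, 0.2, -0.05, 15.3, 0, 0, 0]]])

```text
clock: 29.55
eef_pos: [507.6, 311.9, 212.6]
tool_rot: [-3.14, -0.003, -0.077]
force: [0.4, 0.4, 0.2]
finger_gap: 0.71
finger_force: 0.0
```

>>> carry_out(motion=[[[1, 0, 0, 0, 0, 0, 0], [1, 0, 0, 0, 0, 0, 0], [1, 0, 0, 0, 0, 0, 0], [1, 0, 0, 0, 0, 0, 0], [1, 0, 0, 0, 0, 0, 0], [1, 0, 0, 0, 0, 0, 0]]])

```text
clock: 30.05
eef_pos: [507.1, 311.6, 210.9]
tool_rot: [-3.141, -0.001, -0.077]
force: [-1.8, -1.2, 5.7]
finger_gap: 0.442
finger_force: 30.0
```

>>> carry_out(motion=[[[1, 0, 0, -2, 0, 0, 0], [1, 0, 0, -6, 0, 0, 0], [1, 0, 0, -10, 0, 0, 0], [1, 0, 0, -14, 0, 0, 0], [1, 0, 0, -18, 0, 0, 0], [1, 0, 0, -22, 0, 0, 0], [1, 0, 0, -25, 0, 0, 0], [1, 0, 0, -25, 0, 0, 0]]])

```text
clock: 30.72
eef_pos: [506.6, 311.4, 467.2]
tool_rot: [-3.136, -0.008, -0.077]
force: [0.8, -0.5, -1.2]
finger_gap: 0.443
finger_force: 30.0
```

>>> carry_out(motion=[[[1, 1.2, 4, 0, 0, 0, 0], [1, 2.4, 8, 0, 0, 0, 0], [1, 3.6, 12, 0, 0, 0, 0], [1, 4.8, 16, 0, 0, 0, 0], [1, 6, 20, 0, 0, 0, 0], [1, 7.2, 24, 0, 0, 0, 0], [1, 8.4, 28, 0, 0, 0, 0], [1, 9.6, 32, 0, 0, 0, 0]]])

```text
clock: 31.38
eef_pos: [578.1, -16.2, 459.4]
tool_rot: [-3.141, 0.001, -0.077]
force: [1.2, 0.6, -0.7]
finger_gap: 0.439
finger_force: 30.0
```

>>> carry_out(motion=[[[1, 1.3, 3.9, 0, 0, 0, 0], [1, 1.3, 3.9, 0, 0, 0, 0], [1, 1.3, 3.9, 4, 0, 0, 0], [1, 1.3, 3.9, 8, 0, 0, 0], [1, 1.3, 3.9, 11.5, 0, 0, 0], [1, 1.3, 3.9, 12.8, 0, 0, 0], [1, 1.3, 3.9, 12.8, 0, 0, 0], [1, 1.3, 3.9, 12.8, 0, 0, 0]]])

```text
clock: 32.05
eef_pos: [588.0, -53.9, 331.6]
tool_rot: [-3.141, 0.002, -0.077]
force: [0.5, 0.0, 0.0]
finger_gap: 0.438
finger_force: 30.0
```

>>> carry_out(motion=[[[1, 0, 0, 0, 0, 0, 0], [1, 0, 0, 0, 0, 0, 0]]])

```text
clock: 32.22
eef_pos: [588.1, -53.9, 333.4]
tool_rot: [3.141, -0.002, -0.077]
force: [0.6, 0.2, -0.8]
finger_gap: 0.442
finger_force: 30.0
```

>>> carry_out(motion=[[[1, 0, 0, 0.3, 0, 0, 0], [1, 0, 0, 0.6, 0, 0, 0], [1, 0, 0, 0.7, 0, 0, 0], [1, 0, 0, 0.7, 0, 0, 0], [1, 0, 0, 0.7, 0, 0, 0]]])

```text
clock: 32.63
eef_pos: [588.0, -54.0, 325.3]
tool_rot: [-3.142, 0.0, -0.077]
force: [-0.5, -0.4, -1.1]
finger_gap: 0.441
finger_force: 30.0
```

>>> carry_out(motion=[[[1, 0, 0, 0.1, 0, 0, 0], [1, 0, 0, 0.1, 0, 0, 0], [1, 0, 0, 0.1, 0, 0, 0]]])

```text
clock: 32.88
eef_pos: [588.0, -54.0, 325.3]
tool_rot: [3.142, -0.001, -0.077]
force: [-4.4, 0.6, 9.0]
finger_gap: 0.442
finger_force: 30.0
```

>>> carry_out(motion=[[[-0.25, 0, 0, 0, 0, 0, 0], [-0.25, 0, 0, 0, 0, 0, 0], [-0.25, 0, 0, 0, 0, 0, 0], [-0.25, 0, 0, 0, 0, 0, 0], [-0.25, 0, 0, -3, 0, 0, 0], [-0.25, 0, 0, -7, 0, 0, 0], [-0.25, 0, 0, -11, 0, 0, 0], [-0.25, 0, 0, -13, 0, 0, 0]]])

```text
clock: 33.55
eef_pos: [587.7, -53.9, 459.4]
tool_rot: [3.141, -0.005, -0.077]
force: [0.2, -0.1, -0.3]
finger_gap: 0.627
finger_force: 0.0
```

>>> carry_out(motion=[[[1, -1, 4, 0, 0, 0, 0], [1, -2, 8, 0, 0, 0, 0], [1, -3, 12, 0, 0, 0, 0], [1, -4, 16, 0, 0, 0, 0], [1, -5, 20, 0, 0, 0, 0], [1, -6, 24, 0, 0, 0, 0], [1, -7, 28, 0, 0, 0, 0], [1, -8, 32, 0, 0, 0, 0]]])

```text
clock: 34.22
eef_pos: [482.7, -368.7, 454.4]
tool_rot: [3.142, -0.0, -0.077]
force: [-0.1, -0.1, 0.5]
finger_gap: 0.093
finger_force: 0.0
```

>>> carry_out(motion=[[[1, -1, 2.7, 3, 0, 0, 0], [1, -1, 2.7, 6, 0, 0, 0], [1, -1, 2.7, 9, 0, 0, 0], [1, -1, 2.7, 9, 0, 0, 0], [1, -1, 2.7, 9, 0, 0, 0]]])

```text
clock: 34.63
eef_pos: [471.8, -393.1, 363.9]
tool_rot: [-3.14, 0.002, -0.077]
force: [0.3, -0.1, 1.1]
finger_gap: 0.004
finger_force: 0.0
```

```bash
python3 - <<'E'
from h import *
s=st();print(np.round(s["joint_positions"],2))
p=r.snapshot("wrist");find(p,["rocker_far","light_box"]);cv2.imwrite("pics/w6.png",p["frame"])
P=cloud(p);f=p["frame"]
m=(np.hypot(P[...,0]-467,P[...,1]+393)<35)&(P[...,2]>66)&(P[...,2]<95);q=P[m];print(len(q),cv2.minAreaRect(q[:,:2].astype(np.float32)),np.round(np.percentile(q[:,2],[5,50,95]),1))
b=m&(f.min(-1)>120);print(b.sum(),np.round(np.median(P[b],0),1)) if b.any() else 0
e=q[q[:,2]>np.percentile(q[:,2],80)];print("high part",np.round(e.mean(0),1))
p=r.snapshot("scene");cv2.imwrite("pics/sc6.png",p["frame"]);slab(p);find(p,["tin","shaker"])
E
```

```text
34.63 [ 471.8 -393.1  363.9] [-3.14e+00  2.00e-03 -7.70e-02] F [ 0.3 -0.1  1.1] gap 0.004 ff 0.0
[-0.75  0.48  1.37  0.    1.29  0.89]
light_box 0.83 [ 455.3 -397.4    4. ]
956 ((459.02972412109375, -395.0106201171875), (36.16070556640625, 21.93568229675293), 14.714656829833984) [71.4 75.5 78.3]
107 [ 469.8 -392.1   77.1]
high part [ 471.1 -391.2   78. ]
face n 2039 q 0.002 slope y -0.001 z0 113.9
tin 0.74 [593.9  35.2 115.2]
shaker 0.88 [586.8 -55.4 117.3]
```

View pics/w6.png

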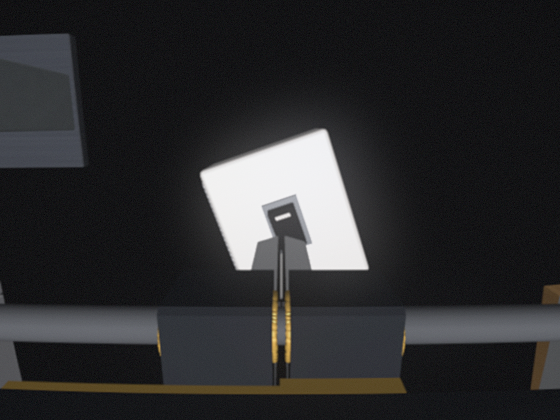

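View pics/sc6.png

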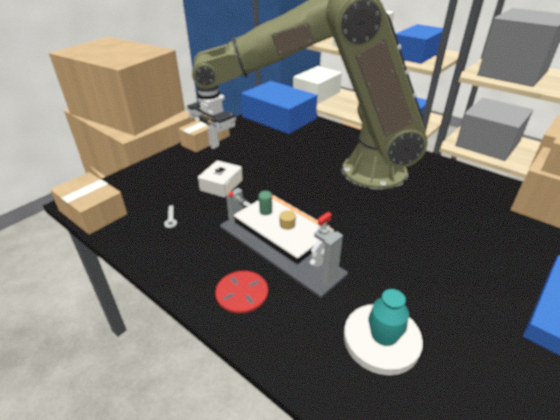

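The shaker (265,202) and tin (287,220) stand on the face. The rocker's white bar is at (283,216). Next I press it.

>>> carry_out(motion=[[[1, -0.1, -0.1, 4, 0, 0, 0], [1, -0.1, -0.1, 7.5, 0, 0, 0], [1, -0.1, -0.1, 8.2, 0, 0, 0], [1, -0.1, -0.1, 8.2, 0, 0, 0], [1, -0.1, -0.1, 8.7, 0, 0, 0], [1, -0.1, -0.1, 9.1, 0, 0, 0], [1, -0.1, -0.1, 9.3, 0, 0, 0], [1, -0.1, -0.1, 9.3, 0, 0, 0]]])

```text
clock: 35.6
eef_pos: [471.3, -392.1, 273.0]
tool_rot: [3.14, -0.003, -0.077]
force: [1.7, -0.3, 3.4]
finger_gap: 0.002
finger_force: 1.5
```

>>> carry_out(motion=[[[1, 0, 0, 0, 0, 0, 0], [1, 0, 0, 0, 0, 0, 0]]])

```text
clock: 35.77
eef_pos: [471.2, -392.1, 272.9]
tool_rot: [3.14, -0.003, -0.077]
force: [3.9, -0.7, 5.3]
finger_gap: 0.006
finger_force: 3.2
```

Force is building; I press a little further, then retreat and look.

>>> carry_out(motion=[[[1, 0, 0, 0.1, 0, 0, 0], [1, 0, 0, 0.25, 0, 0, 0], [1, 0, 0, 0.25, 0, 0, 0]]])

```text
clock: 36.02
eef_pos: [471.7, -391.9, 271.3]
tool_rot: [3.139, -0.005, -0.077]
force: [6.8, 3.6, 11.6]
finger_gap: 0.005
finger_force: 6.7
```

>>> carry_out(motion=[[[1, 0, 0, -3, 0, 0, 0], [1, 0, 0, -7, 0, 0, 0], [1, 0, 0, -10, 0, 0, 0], [1, 0, 0, -10, 0, 0, 0], [1, 0, 0, -10, 0, 0, 0]]])

```text
clock: 36.43
eef_pos: [470.6, -392.0, 370.7]
tool_rot: [3.139, -0.002, -0.077]
force: [-0.1, -0.8, -0.7]
finger_gap: 0.006
finger_force: 0.0
```

```bash
python3 - <<'E'
from h import *
s=st()
p=r.snapshot("wrist");P=cloud(p);f=p["frame"]
m=(np.hypot(P[...,0]-460,P[...,1]+395)<22)&(P[...,2]>64)&(P[...,2]<95)
q=P[m];A=np.c_[q[:,:2]-[459,-395],np.ones(len(q))];k,*_=np.linalg.lstsq(A,q[:,2],rcond=None);print(len(q),k,np.round(np.percentile(q[:,2],[5,50,95]),1))
b=m&(f.min(-1)>110);print(b.sum(),np.round(np.median(P[b],0),1))
for n in ["side","scene"]:
    p=r.snapshot(n);print(n);slab(p);grip(p);find(p,["tin","shaker","vase","trivet","opener","jar","carton"])
    if n=="side":cv2.imwrite("pics/s7.png",p["frame"])
E
```

```text
36.43 [ 470.6 -392.   370.7] [ 3.139e+00 -2.000e-03 -7.700e-02] F [-0.1 -0.8 -0.7] gap 0.006 ff 0.0
1113 [-2.17711387e-01 -1.97152535e-03  7.37553953e+01] [64.4 73.2 77. ]
233 [ 472.5 -391.9   69.6]
side
face n 1569 q 0.004 slope y 0.001 z0 116.5
grip 118 top [214.2 220.2] ((605.4376831054688, 163.3788604736328), (14.932868003845215, 40.134796142578125), 87.8091049194336)
tin 0.75 [585.7 -51.5 117.2]
tin 0.4 [592.6  33.1 116.8]
shaker 0.76 [589.  -50.1 114.9]
shaker 0.3 [ 475.4 -393.9   71.7]
vase 0.73 [686.3 407.1  26.9]
trivet 0.86 [7.943e+02 3.970e+01 4.000e-01]
opener 0.84 [ 7.074e+02 -3.852e+02 -4.000e-01]
jar 0.41 [595.4  35.2 114.7]
scene
face n 2013 q 0.002 slope y -0.001 z0 114.0
grip 48 top [211.4 216.2] ((608.9255981445312, 171.29794311523438), (6.75240421295166, 39.999000549316406), 79.37322235107422)
tin 0.64 [591.9  34.  118.3]
shaker 0.82 [589.1 -53.6 114.2]
vase 0.69 [685.2 403.9  25.1]
trivet 0.91 [797.   41.1  -1.4]
opener 0.7 [ 704.5 -383.9   -0.8]
```

View pics/s7.png

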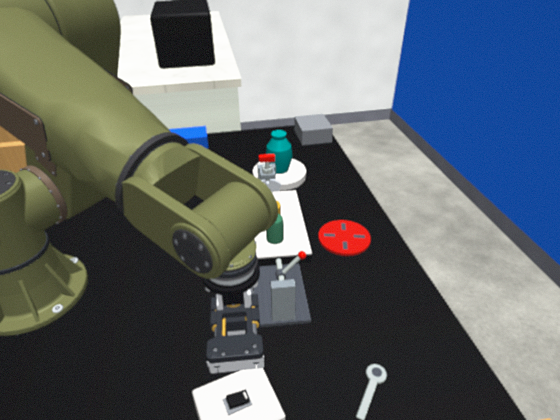

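The rocker slope is now -0.22, so its far end is about 71 mm high (on). Tin and shaker are on the locked face, and the vase, trivet and opener have not moved. Handing in.

```bash
python3 -c "
from station import r
print(r.close_job())"
```

```text
the job is handed in; nothing more can be done
None
```

I handed the job in at about 36.5 s of the 210 s, with no verdict returned: the slab is level and locked with the plunger home, the tin and shaker (the only goods there) stand upright on the white face, the light box is on, and the vase, trivet and opener measured where they started.

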